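# Shut the forge burner's valve under its sliding cover

## Task

Forging is over for the day: slide the loose metal cover of the valve box along its rails, off the open bay and right up to the stop at the other end of the box. Then push the handle that ends in a round disc clockwise by about a quarter turn, until it is fully shut, standing straight across its pipe. Only push: never lift the cover out of its rails, leave the plain straight handle as it is, disturb nothing else on the bench, and finish with the arm clear of everything.

Things in the scene. Friction and masses are not known exactly. Their poses are not given: they have to be found in the camera images.
- box: grey steel box fixed to the bench, 184 (x) by 492 (y) mm; origin: centre of its underside, z up. +y half: open bay, inside x -75 to +75, y +5 to +240 mm, floor 5 mm high, with two valves. -y half: a closed flat deck. Two rails along y, 80 mm high, carry the cover over bay or deck; guide strips outside them rise to 90 mm, the end walls (cover stops) to 92 mm
- cover: loose aluminium plate, 168 (x) by 235 (y) by 5 mm, 0.3 to 0.6 kg, on the box's rails, axes along the box's, 2 to 3 mm play across; origin: centre of its underside. Starts over the bay (box y +95 to +120 mm); at the far stop its box y is -122 mm. Slides with a few newtons of friction and stays where it is left
- lug (a point): centre of the upright lug in the middle of the cover: a bar 70 mm along x, 12 mm thick along y, rising from the plate to 36 mm above the cover's underside (116 mm above the bench); this point is 20 mm above the cover's underside
- handle_disc (a joint): angle of the steel handle with the round disc end (the one to shut); it turns level about an upright spindle. 0 = open, along its pipe, pointing to the box's -x; it turns clockwise seen from above; 1.571 = shut at its stop, pointing to the box's +y. Starts at 0 to 0.35; about 0.07 N m of friction; stays where it is left
- disc_hub (a point): spindle of the disc handle, 55 mm above the bench. Handle: bar 12 mm wide, from 50 to 60 mm above the bench, hub 22 mm across, ends in a disc 26 mm across centred 62 mm from the spindle. Spindle at box x +40, y +66 or +154 mm (varies). The valve below reaches 43 mm above the bench within 17 mm of the spindle, its pipe 39 mm
- disc_tip (a point): centre of the round disc at the end of the handle to shut, 55 mm above the bench
- handle_bar (a joint): angle of the other handle, a plain straight bar: same meaning; it starts at 0 to 0.15 (open) and must be left so
- bar_hub (a point): point on the spindle of the plain handle, 55 mm above the bench, in the other of the two places
- bar_tip (a point): point on the plain straight handle (12 mm wide, 10 mm high, ends 70 mm from its spindle), 62 mm from its spindle, 55 mm above the bench
- plug: spare brass plug, 22 mm across, 18 mm high, standing loose on the bay's floor; origin under its centre; a bystander
- hammer: hammer lying beyond the box; a bystander
- spanner: spanner lying in front of the box; a bystander
- file: file with wooden handle, 290 mm long, lying in front of the box; a bystander
- mug: mug, 80 mm across, 90 mm high, beyond the box; origin under its centre; a bystander
- tin: round tin, 68 mm across, 100 mm high, beside the box's +y end; origin under its centre; a bystander
- offcut: steel bar offcut, 120 by 35 by 12 mm, beside the box's -y end; a bystander

How it is judged:
On the way, in this order (a step that is already met when the one before it is completed fails the run):
1. the cover is slid off the bay, up to the stop at the other end (y of cover in the frame of box below -0.107 m and height (world z) of cover below 0.088 m), for 0.2 s.
2. the disc-ended handle is pushed fully shut (value of joint handle_disc above 1.45 rad and y of cover in the frame of box below -0.107 m), for 0.2 s.
At the end, for the whole second after the job is handed in: The disc-ended handle is within 0.12 rad of its shut stop, at rest; the cover lies flat on its rails, at rest, within 15 mm of the stop at the closed end; the plain handle is still open (below 0.3 rad) (all of step 2 and height (world z) of cover below 0.086 m and angle between cover's own z axis and vertical below 0.04 rad and linear speed of cover below 0.01 m/s and value of joint handle_bar below 0.3 rad and velocity of joint handle_disc below 0.05 rad/s); the robot touches nothing.
It fails at once if the cover is lifted or tipped out of its rails (raised more than 12 mm, or tilted more than 0.12 rad) (height (world z) of cover above 0.092 m or angle between cover's own z axis and vertical above 0.12 rad).
It fails at once if the plain handle is turned (its end moved more than 10 mm) (distance of bar_tip from where it was at the start of the episode above 0.01 m).
It fails at once if a bystander is moved more than 20 mm (distance of any of plug, hammer, spanner, file, mug, tin, offcut from where it was at the start of the episode above 0.02 m).
It also fails if it takes over 56 s, if anything falls off the work surface, if the arm or the gripper's body presses on something with over 40 N, if the wrist force passes 120 N, or if a joint passes its speed limit or range.

## Robot

A 6-joint arm with a two-finger parallel gripper is mounted at the origin on the work surface. World frame = base frame: x ahead of the robot, y to its left, z up, the work surface at z = 0. Lengths are in m, angles in rad, forces in N, time in s.
With the tool pointing down it reaches from about 0.325 to 0.875 m from the base axis. Payload 4.4 kg.
Tool frame: the origin (TCP) lies at the very end of the fingers, on their centre line; the grasp point (between the pads) lies 19 mm behind it; z points along the fingers, y is the line along which they close (so a half turn about z gives the same grasp; the last joint's range is limited). The gripper opens to 85 mm and grips with 20 to 120 N. Pads are 22 mm wide; open, the fingers measure 114 mm over their backs; the gripper's body (76 mm by 85 mm) begins 54 mm behind the grasp point. The pads swing forward as they close: fully open they stand 13 mm farther back than shut.
Start: joints at [1.062, 0.207, 1.542, -0, 1.393, -0.15], TCP at [0.202, 0.538, 0.231] pointing down, gripper open.
Joint ranges: [-2.73, 2.73], [-0.86, 2.22], [0.23, 2.46], [-1.11, 4.25], [0.08, 2.63], [-2.82, 2.82]. Speed limits (rad/s): [2.79, 2.79, 3.14, 3.14, 3.14, 3.14].

## Interface

Orientations are given as a unit quaternion [w, x, y, z].
In Python, from workcell import env gives the robot as it stands.
- The arm moves only by the tool play_rows, never from a script. Its argument "steps" is a list that holds one entry, the list of rows, each a list of 7 numbers: the turn, a rotation vector about the tool's x, y, z scaled (see below), then the shift along the tool's x, y, z scaled (see below), then the opening, from 0 (shut) to 1 (fully open). A call has 1 to 5 rows; each row is the pose to reach, as a shift and turn from the pose commanded when the call began, along the tool's axes at that moment, turning the shorter way round; what a row does not reach only later rows make up. The controller multiplies each number of a shift by 0.08 m and each number of a turn by 360 degrees. A row lasts 1/8 s, in which the tool goes at most 62.5 mm and 10.7 degrees, less where a joint would pass 70% of its speed; a pose out of reach is approached as far as the arm can. A call with a number of a shift or a turn outside -1 to 1 is refused whole. A call with a gripper value outside its range is refused whole. The fingers move at their own pace and stop on an object; "newtons" is the grip in N (left out, the last holds). Time passes only in rows, so rows that repeat a pose let the fingers close. It gives the time, the measured TCP pose, the force, the opening and the grip force at its end, in the units of the state.
- env.read_state(): the state, without advancing time (a new reading comes with each control period).
- env.read_camera(name): name is "scene" or "top"; returns (picture, depth): 400x640x3 uint8, red, green, blue; 400x640 float32, m along the optical axis (not along the pixel's ray), 0 where there is no reading.
- env.calibration(name): a dict with "intrinsics" (3x3 intrinsics, pixels), "origin" and "attitude" of the camera in the world. Camera axes: x right, y down, z forward; pixel columns grow to the right and rows downward; lengths in m; the calibration is good to about 2 mm. A picture is of the moment at which its call begins. calibration takes no time and is no camera call.
- env.close_job(): hands the job in; it is judged then, once.
Trained networks look in the newest picture that a camera, given by its name, has taken for a name from the list of things; names that differ only in an ending like _2 or _b are one class to them, and where a whole thing is asked for, a point or a joint stands for the part that bears it (a point fixed in the world has none). Each returns a list of dicts, best first, with "score" (0 to 1); they miss things now and then, are a little off and sometimes report something else, mostly with a low value. They report only what shows in the picture. A call takes as long as a camera call.
- env.trace(camera, thing): "pixels" (400x640 bool, what is visible of it).
- env.tip_of(camera, thing): "point" ([x, y, z] in m, in world coordinates, good to about 4 mm: a listed point, or the origin of a listed thing).
The state is a dict: "t": time; "joint_pos": joint angles; "qvel": joint speeds; "joint_torque": joint torques, N m; "ee_pos": TCP position; "eef_rot": TCP orientation; "wrist_force": force on the tool from outside, world axes, zero at the start; "wrist_torque": the same for the moment, N m; "gripper_width": finger opening in m; "grasp_force": force on a finger pad.
Only numpy, scipy, OpenCV 4.12 (cv2) and the standard library are available. Lean on these libraries where they do the work, as an engineer would, in place of code of your own. Each camera call takes 0.05 s, during which the arm holds its last target. There are 200 camera calls.

## Working session

There is one attempt and no reset: what is moved stays moved. The work goes in short steps, Python scripts to look and compute and a tool call to move; the robot and the scene stay as the last step left them, time stands still between calls to the robot, and variables do not carry over. Pictures are saved under pics/ and viewed, at most 10 in all, crops included, and the job is handed in when it is done.

Besides the shell and the picture viewer there is one more tool, called by a JSON object that holds its "api" and its "payload". play_rows: Moves the arm, as the interface text tells. Its arguments: {"type":"object","properties":{"steps":{"type":"array"},"newtons":{"type":"number"}},"required":["steps"]}

```bash
mkdir -p pics
python3 - <<'E'
from workcell import env
import cv2,numpy as np
for c in("top","scene"):
    p,d=env.read_camera(c); cv2.imwrite(f"pics/{c}0.png",p[:,:,::-1])
    k=env.calibration(c);print(c,np.round(k["origin"],3))
    for t in("box","cover","lug","disc_hub","disc_tip","bar_hub","bar_tip","plug","tin","mug"):
        r=env.tip_of(c,t); print(t,[(round(x["score"],2),np.round(x["point"],3)) for x in r[:2]])
s=env.read_state();print(s)
E
```

```text
top [0.344 0.004 1.458]
box [(0.89, array([ 0.532, -0.024, -0.002]))]
cover []
lug [(0.68, array([0.56 , 0.082, 0.104]))]
disc_hub []
disc_tip []
bar_hub []
bar_tip []
plug [(0.33, array([ 0.53 , -0.023, -0.001]))]
tin [(0.66, array([ 0.663,  0.274, -0.002]))]
mug [(0.98, array([ 0.613, -0.263, -0.004]))]
scene [ 1.02  -0.142  0.738]
box []
cover [(0.93, array([0.559, 0.091, 0.081]))]
lug [(0.74, array([0.556, 0.09 , 0.098]))]
disc_hub []
disc_tip []
bar_hub [(0.43, array([0.664, 0.277, 0.002]))]
bar_tip [(0.17, array([0.666, 0.276, 0.001]))]
plug [(0.38, array([0.562, 0.092, 0.078]))]
tin [(0.61, array([0.664, 0.275, 0.   ]))]
mug [(0.64, array([ 0.61 , -0.259,  0.003]))]
{'t': 1.1, 'joint_pos': array([ 1.06149237e+00,  2.06593980e-01,  1.54147044e+00, -7.81181902e-06,
        1.39345875e+00, -1.50492425e-01]), 'qvel': array([-7.71181056e-05,  1.41622323e-03, -1.87258134e-03, -1.12736538e-03,
        1.36777749e-04,  7.78280401e-05]), 'joint_torque': array([ 6.38233359e-04, -3.83058858e+01, -2.91983342e+01,  5.24190364e-05,
        8.18219778e-04,  2.13201258e-05]), 'ee_pos': array([0.20194127, 0.53840365, 0.23129914]), 'eef_rot': array([1.48921237e-05, 1.78444231e-01, 9.83950027e-01, 3.16237021e-05]), 'wrist_force': array([-0.02095059, -0.66977479, -0.68013128]), 'wrist_torque': array([-0.00231093, -0.00291497, -0.02232294]), 'grasp_force': 0.0, 'gripper_width': 0.08549403342823132}
```

View pics/top0.png

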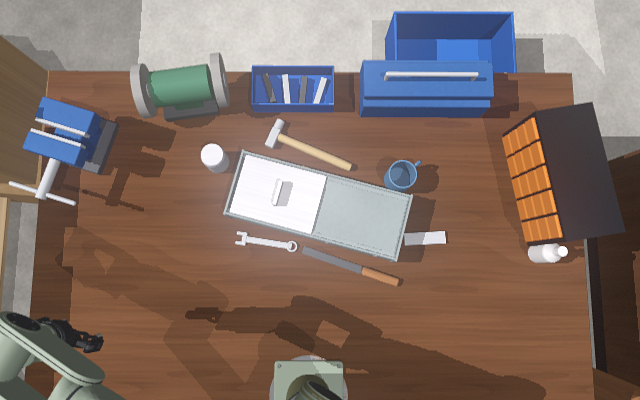

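View pics/scene0.png

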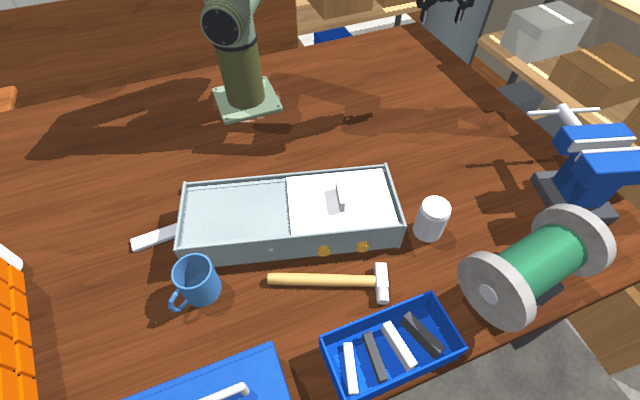

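The top view shows the box turned about 15°: corners near (243,150), (412,195), (397,260) and (225,213). The cover is on its left (+y) half with the lug at (282,193). The tin is at (213,157), the mug at (401,175) and the offcut at (425,239). The scene view agrees, with the lug at (340,198).

```bash
cat > h.py <<'E'
from workcell import env
import cv2,numpy as np
from scipy.spatial.transform import Rotation as R
def cloud(c):
    p,d=env.read_camera(c);k=env.calibration(c);K=np.array(k["intrinsics"])
    v,u=np.mgrid[:400,:640]
    P=np.stack([(u-K[0,2])/K[0,0]*d,(v-K[1,2])/K[1,1]*d,d],-1)
    A=np.array(k["attitude"]); A=A if A.shape==(3,3) else R.from_quat(A,scalar_first=True).as_matrix()
    return p,P@A.T+np.array(k["origin"])
def tool():
    s=env.read_state();return np.array(s["ee_pos"]),R.from_quat(s["eef_rot"],scalar_first=True),s
def box():
    b=np.load("box.npy");return b[:2],b[2]
def w2b(p):
    c,a=box();q=np.array(p)[:2]-c;return np.array([q[0]*np.cos(a)+q[1]*np.sin(a),-q[0]*np.sin(a)+q[1]*np.cos(a)])
def plan(goal_b,z,yawoff=0):
    """shift (units) in current tool axes and turn about tool z so tool y -> box y (+yawoff)"""
    c,a=box();p,r,s=tool();g=c+[goal_b[0]*np.cos(a)-goal_b[1]*np.sin(a),goal_b[0]*np.sin(a)+goal_b[1]*np.cos(a)]
    sh=r.inv().apply(np.r_[g,z]-p)/.08
    t=a+np.pi/2+yawoff; M=np.column_stack([[np.sin(t)*-1,np.cos(t),0],[np.cos(t),np.sin(t),0],[0,0,-1]])
    tr=(r.inv()*R.from_matrix(M)).as_rotvec()/(2*np.pi)
    print("at_b",np.round(w2b(p),4),"z",round(p[2],4),"shift",np.round(sh,3),"turn",np.round(tr,4),"F",np.round(s["wrist_force"],1),"t",s["t"],"w",s["gripper_width"])
E
python3 - <<'E'
from h import *
p,W=cloud("top")
m=(W[...,2]>.075)&(W[...,2]<.125)&(abs(W[...,0]-.53)<.2)&(abs(W[...,1]+.02)<.3)
n,l,st,ce=cv2.connectedComponentsWithStats(m.astype(np.uint8))
i=1+np.argmax(st[1:,4]);Q=W[l==i]
(c,wh,ang)=cv2.minAreaRect(Q[:,:2].astype(np.float32));print(c,wh,ang)
a=np.deg2rad(ang)
a=min([a+k*np.pi/2 for k in range(-4,5)],key=lambda x:abs(x+.26))
np.save("box.npy",[*c,a]);print(a)
T=Q[Q[:,2]>.108];print("lug top",len(T),w2b(T[:,:2].mean(0)),T[:,2].max())
print(w2b([.558,.087]), w2b([.664,.275]))
plan((0,.2),.2)
E
```

```text
(0.5284920334815979, -0.024952203035354614) (0.4931453764438629, 0.1902693212032318) 75.10734558105469
-0.25992585397227863
lug top 119 [-0.00018951  0.11487922] 0.12335977752596405
[-0.00025595  0.11577543] [0.05386574 0.32470327]
at_b [-0.4604  0.4605] z 0.2313 shift [-6.048 -2.672  0.391] turn [ 0.     -0.     -0.0157] F [-0.2 -0.5 -0.2] t 1.15 w 0.08528628044924597
```

{"api": "play_rows", "payload": {"steps": [[[0,0,-0.005,-0.33,-0.17,0,0],[0,0,-0.01,-0.67,-0.33,0,0],[0,0,-0.0157,-1,-0.5,0,0]]]}}

```text
t: 1.52
ee_pos: [0.2633, 0.4723, 0.2313]
eef_rot: [0.0, 0.129, 0.992, 0.0]
wrist_force: [0.7, -1.4, -0.5]
gripper_width: 0.032
grasp_force: 0.0
```

{"api": "play_rows", "payload": {"steps": [[[0,0,0,-0.5,-0.3,0,0],[0,0,0,-1,-0.6,0,0]]]}}

```text
t: 1.78
ee_pos: [0.3285, 0.405, 0.2314]
eef_rot: [0.0, 0.129, 0.992, 0.0]
wrist_force: [0.6, -0.4, 0.6]
gripper_width: 0.0001
grasp_force: 0.0
```

{"api": "play_rows", "payload": {"steps": [[[0,0,0,-0.5,-0.3,0,0],[0,0,0,-1,-0.6,0,0]]]}}

```text
t: 2.02
ee_pos: [0.3937, 0.3378, 0.2315]
eef_rot: [0.0, 0.13, 0.992, 0.0]
wrist_force: [-0.1, 0.7, -0.5]
gripper_width: -0.0002
grasp_force: 0.0
```

{"api": "play_rows", "payload": {"steps": [[[0,0,0,-0.5,-0.3,0,0],[0,0,0,-1,-0.6,0,0]]]}}

```text
t: 2.28
ee_pos: [0.4587, 0.2708, 0.2315]
eef_rot: [0.0, 0.13, 0.992, 0.0]
wrist_force: [1.1, -0.0, 0.1]
gripper_width: 0.0003
grasp_force: 0.0
```

{"api": "play_rows", "payload": {"steps": [[[0,0,0,-0.5,-0.3,0,0],[0,0,0,-1,-0.6,0,0],[0,0,0,-1,-0.6,0,0]]]}}

```text
t: 2.65
ee_pos: [0.5247, 0.2026, 0.2313]
eef_rot: [0.0, 0.132, 0.991, -0.0]
wrist_force: [-0.6, -0.2, -0.5]
gripper_width: 0.0001
grasp_force: 0.0
```

```bash
python3 -c "
from h import *
plan((0,.165),.13)"
```

```text
at_b [-0.0622  0.2189] z 0.2313 shift [-0.779 -0.67   1.267] turn [-0.      0.0001 -0.0008] F [-0.6 -0.2 -0.5] t 2.65 w 9.111395572077375e-05
```

{"api": "play_rows", "payload": {"steps": [[[0,0,0,-0.39,-0.33,0.35,0],[0,0,0,-0.78,-0.67,0.7,0],[0,0,0,-0.78,-0.67,1,0]]]}}

```text
t: 3.02
ee_pos: [0.5698, 0.1357, 0.1504]
eef_rot: [0.0, 0.131, 0.991, -0.0]
wrist_force: [-0.3, 0.9, 0.5]
gripper_width: -0.0003
grasp_force: 0.0
```

{"api": "play_rows", "payload": {"steps": [[[0,0,0,0,0,0.3,0],[0,0,0,0,0,0.65,0],[0,0,0,0,0,0.65,0]]]}}

```text
t: 3.4
ee_pos: [0.566, 0.1378, 0.0966]
eef_rot: [-0.003, 0.129, 0.992, -0.001]
wrist_force: [0.2, 0.1, -0.4]
gripper_width: -0.0002
grasp_force: 0.0
```

```bash
python3 -c "
from h import *
plan((0,.136),.098)
cv2.imwrite('pics/s1.png',cloud('scene')[0][150:280,160:450,::-1].repeat(2,0).repeat(2,1))"
```

```text
at_b [-0.0055  0.1669] z 0.0966 shift [-0.069 -0.387 -0.017] turn [-0.0003 -0.001   0.0001] F [ 0.2  0.1 -0.4] t 3.4 w -0.00023066695944999385
```

View pics/s1.png

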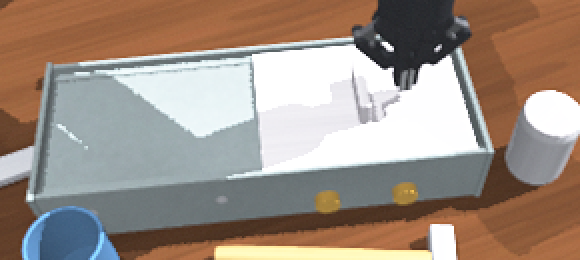

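Crop: the closed fingers stand just on the +y side of the lug (lug at about (370,90), fingers at (405,75)), clear above the plate. I'll push now.

{"api": "play_rows", "payload": {"steps": [[[0,0,0,-0.07,-0.15,0,0],[0,0,0,-0.07,-0.3,0,0],[0,0,0,-0.07,-0.5,0,0],[0,0,0,-0.07,-0.7,0,0],[0,0,0,-0.07,-0.9,0,0]]]}}

```text
t: 4.08
ee_pos: [0.5562, 0.0652, 0.0999]
eef_rot: [0.001, 0.13, 0.992, 0.0]
wrist_force: [1.1, 2.1, 1.9]
gripper_width: -0.0002
grasp_force: 1.6
```

{"api": "play_rows", "payload": {"steps": [[[0,0,0,0,-0.2,0,0],[0,0,0,0,-0.4,0,0],[0,0,0,0,-0.6,0,0],[0,0,0,0,-0.8,0,0],[0,0,0,0,-1,0,0]]]}}

```text
t: 4.7
ee_pos: [0.5351, -0.0122, 0.0992]
eef_rot: [-0.0, 0.13, 0.992, 0.0]
wrist_force: [0.3, 3.3, 2.6]
gripper_width: 0.0001
grasp_force: 1.7
```

```bash
python3 -c "
from h import *
plan((0,-.1),.098)
p,W=cloud('scene');print(env.tip_of('scene','lug')[:1])
c,a=box();B=W[...,:2]-c;x=B[...,0]*np.cos(a)+B[...,1]*np.sin(a);y=-B[...,0]*np.sin(a)+B[...,1]*np.cos(a)
m=(abs(x)<.03)&(abs(y)<.12)&(W[...,2]>.106)&(W[...,2]<.119);print(np.percentile(y[m],[2,10,50,90]))"
```

```text
at_b [0.0031 0.014 ] z 0.0992 shift [ 0.038 -1.426  0.016] turn [ 0. -0. -0.] F [0.3 3.3 2.6] t 4.7 w 7.692527788349921e-05
[{'point': [0.5227, -0.0306, 0.0958], 'score': 0.62}]
[-0.00936617 -0.0077708  -0.00068067  0.02184364]
```

{"api": "play_rows", "payload": {"steps": [[[0,0,0,0.03,-0.2,0,0],[0,0,0,0.03,-0.4,0,0],[0,0,0,0.03,-0.6,0,0],[0,0,0,0.03,-0.8,0,0],[0,0,0,0.03,-1,0,0]]]}}

```text
t: 5.42
ee_pos: [0.512, -0.089, 0.0991]
eef_rot: [-0.0, 0.13, 0.992, 0.0]
wrist_force: [0.7, 1.6, -0.8]
gripper_width: 0.0
grasp_force: 0.8
```

{"api": "play_rows", "payload": {"steps": [[[0,0,0,0,-0.1,0,0],[0,0,0,0,-0.2,0,0],[0,0,0,0,-0.28,0,0],[0,0,0,0,-0.35,0,0],[0,0,0,0,-0.35,0,0]]]}}

```text
t: 6.05
ee_pos: [0.5053, -0.1155, 0.0994]
eef_rot: [-0.0, 0.13, 0.992, -0.0]
wrist_force: [-0.5, -0.1, 0.0]
gripper_width: 0.0003
grasp_force: 0.0
```

{"api": "play_rows", "payload": {"steps": [[[0,0,0,0,-0.03,0,0],[0,0,0,0,-0.06,0,0],[0,0,0,0,-0.06,0,0]]]}}

```text
t: 6.42
ee_pos: [0.5043, -0.1196, 0.0994]
eef_rot: [0.0, 0.13, 0.992, -0.0]
wrist_force: [0.9, 1.6, -0.4]
gripper_width: -0.0003
grasp_force: 0.8
```

```bash
python3 -c "
from h import *
plan((0,-.1),.098)
"
```

```text
at_b [ 0.0009 -0.0977] z 0.0994 shift [ 0.012 -0.029  0.018] turn [-0.      0.0001 -0.    ] F [ 0.9  1.6 -0.4] t 6.425 w -0.00029692852324306635
```

Still sliding, so I'll nudge until the stop is felt.

{"api": "play_rows", "payload": {"steps": [[[0,0,0,0,-0.03,0,0],[0,0,0,0,-0.06,0,0],[0,0,0,0,-0.06,0,0]]]}}

```text
t: 6.8
ee_pos: [0.5029, -0.124, 0.0994]
eef_rot: [0.0, 0.13, 0.992, 0.0]
wrist_force: [0.9, 3.6, 1.7]
gripper_width: 0.0001
grasp_force: 2.0
```

{"api": "play_rows", "payload": {"steps": [[[0,0,0,0,-0.02,0,0],[0,0,0,0,-0.03,0,0],[0,0,0,0,-0.03,0,0]]]}}

```text
t: 7.18
ee_pos: [0.5023, -0.1242, 0.0994]
eef_rot: [-0.0, 0.13, 0.992, 0.002]
wrist_force: [1.1, 8.8, 3.1]
gripper_width: 0.0003
grasp_force: 5.0
```

```bash
python3 -c "
from h import *
plan((0,-.1),.098)
for c in('top','scene'):
  p,W=cloud(c);print([(x['score'],w2b(x['point'])) for x in env.tip_of(c,'lug')[:1]])
"
```

```text
at_b [ 0.0002 -0.1027] z 0.0994 shift [0.003 0.033 0.018] turn [ 0.0007 -0.0002 -0.0001] F [1.1 8.8 3.1] t 7.175 w 0.0002583929820254326
[(0.68, array([-0.00387617, -0.122354  ]))]
[(0.83, array([-0.0060681 , -0.12500644]))]
```

The cover is at the stop: the force jumped to 9 N and the tool stopped moving. Next I'll back off, rise, and look into the bay.

{"api": "play_rows", "payload": {"steps": [[[0,0,0,0,0.2,0,0],[0,0,0,0,0.4,-0.2,0],[0,0,0,0,0.4,-0.6,0],[0,0,0,0.3,0.4,-1,0],[0,0,0,0.7,0.4,-1,0]]]}}

```text
t: 8.0
ee_pos: [0.4591, -0.082, 0.1838]
eef_rot: [0.004, 0.129, 0.992, -0.002]
wrist_force: [-0.3, -0.0, -0.3]
gripper_width: -0.0001
grasp_force: 0.0
```

{"api": "play_rows", "payload": {"steps": [[[0,0,0,0.4,-0.3,-0.3,0],[0,0,0,0.8,-0.6,-0.6,0],[0,0,0,1,-0.9,-0.6,0]]]}}

```text
t: 8.38
ee_pos: [0.3607, -0.131, 0.2305]
eef_rot: [0.003, 0.129, 0.992, -0.002]
wrist_force: [0.6, -0.6, -0.2]
gripper_width: 0.0005
grasp_force: 0.0
```

Run:
```python
from h import *
plan((0,-.1),.098)
for c in('top','scene'):
    p,W=cloud(c)
    cr=p[130:280,200:430] if c=='top' else p[150:280,160:450]
    cv2.imwrite(f'pics/{c}2.png',cv2.resize(cr[:,:,::-1],None,fx=2.7,fy=2.7))
    for t in("lug","disc_hub","disc_tip","bar_hub","bar_tip","plug"):
        print(c,t,[(round(x["score"],2),np.round(w2b(x["point"]),3),round(x["point"][2],3)) for x in env.tip_of(c,t)[:2]])
```

```text
at_b [-0.1349 -0.1456] z 0.2305 shift [-1.677  0.574  1.664] turn [-0.0005  0.0009  0.0001] F [ 0.6 -0.6 -0.2] t 8.375 w 0.0004572940375826303
top lug [(0.95, array([-0.004, -0.123]), 0.099)]
top disc_hub [(0.8, array([0.037, 0.154]), 0.058)]
top disc_tip [(0.34, array([0.005, 0.001]), 0.0)]
top bar_hub [(0.69, array([0.039, 0.068]), 0.056)]
top bar_tip [(0.67, array([-0.025,  0.069]), 0.052)]
top plug [(0.72, array([-0.002, -0.124]), 0.102), (0.58, array([-0.049,  0.111]), 0.003)]
scene lug [(0.31, array([0.037, 0.152]), 0.053)]
scene disc_hub [(0.58, array([0.036, 0.153]), 0.055)]
scene disc_tip [(0.79, array([-0.025,  0.165]), 0.057)]
scene bar_hub [(0.94, array([0.037, 0.063]), 0.058)]
scene bar_tip [(0.67, array([0.159, 0.066]), -0.002), (0.5, array([-0.028,  0.068]), 0.055)]
scene plug [(0.44, array([0.16 , 0.067]), -0.002), (0.42, array([-0.051,  0.112]), 0.005)]
```

View pics/top2.png

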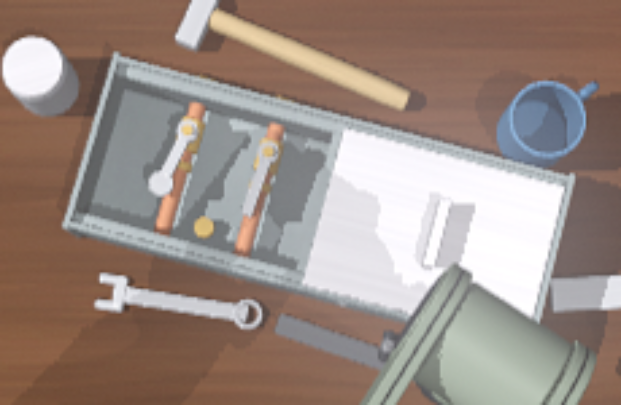

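View pics/scene2.png

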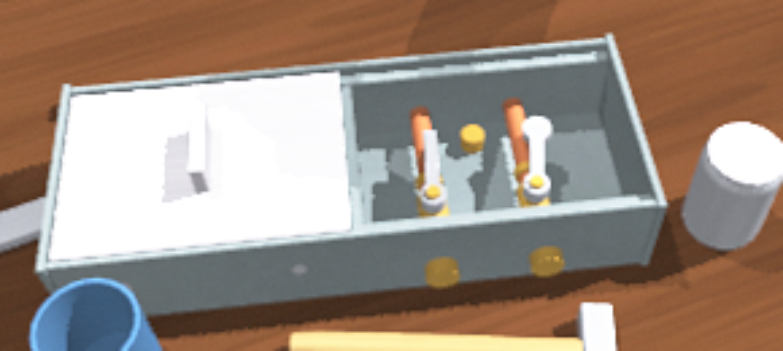

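The bay is open. The disc handle is at the +y position: hub at (188,125) in the top crop, disc at (162,182), tip pointing slightly toward +y (about 0.2 rad). The plain bar runs from (268,152) to (250,205), the plug is at (203,227), and the cover is flat at the far end. I'll come down between the two handles.

{"api": "play_rows", "payload": {"steps": [[[0,0,0,-0.2,0.4,0,0],[0,0,0,-0.41,0.82,0,0]]]}}

```text
t: 9.32
ee_pos: [0.4097, -0.0749, 0.2274]
eef_rot: [0.0, 0.13, 0.991, -0.0]
wrist_force: [-0.3, -0.7, 0.2]
gripper_width: 0.0001
grasp_force: 0.0
```

{"api": "play_rows", "payload": {"steps": [[[0,0,0,-0.2,0.4,0,0],[0,0,0,-0.41,0.82,0,0]]]}}

```text
t: 9.57
ee_pos: [0.4585, -0.0194, 0.2272]
eef_rot: [0.0, 0.13, 0.992, -0.0]
wrist_force: [0.1, 0.1, 0.4]
gripper_width: 0.0002
grasp_force: 0.0
```

{"api": "play_rows", "payload": {"steps": [[[0,0,0,-0.2,0.4,0,0],[0,0,0,-0.41,0.82,0,0]]]}}

```text
t: 9.82
ee_pos: [0.507, 0.0357, 0.2271]
eef_rot: [-0.0, 0.13, 0.992, -0.0]
wrist_force: [1.1, -0.5, 0.3]
gripper_width: 0.0001
grasp_force: 0.0
```

{"api": "play_rows", "payload": {"steps": [[[0,0,0,-0.2,0.4,0.3,0],[0,0,0,-0.41,0.8,0.8,0],[0,0,0,-0.41,0.8,1,0],[0,0,0,-0.41,0.8,1,0]]]}}

```text
t: 10.32
ee_pos: [0.5527, 0.0879, 0.1453]
eef_rot: [-0.002, 0.13, 0.992, -0.001]
wrist_force: [0.2, 0.2, 0.2]
gripper_width: -0.0
grasp_force: 0.0
```

```bash
python3 -c "
from h import *
plan((-.004,.115),.046)
"
```

```text
at_b [-0.0056  0.1152] z 0.1453 shift [-2.600e-02 -1.000e-03  1.241e+00] turn [-0.0003 -0.0007  0.    ] F [0.2 0.2 0.2] t 10.325 w -1.2304823275390537e-05
```

{"api": "play_rows", "payload": {"steps": [[[0,0,0,-0.02,0,0.25,0],[0,0,0,-0.02,0,0.5,0],[0,0,0,-0.02,0,0.75,0]]]}}

```text
t: 10.7
ee_pos: [0.5571, 0.0866, 0.089]
eef_rot: [0.002, 0.13, 0.991, 0.0]
wrist_force: [0.5, -1.1, -0.5]
gripper_width: -0.0002
grasp_force: 0.0
```

{"api": "play_rows", "payload": {"steps": [[[0,0,0,0,0,0.2,0],[0,0,0,0,0,0.4,0],[0,0,0,0,0,0.47,0],[0,0,0,0,0,0.47,0]]]}}

```text
t: 11.2
ee_pos: [0.5559, 0.0876, 0.0495]
eef_rot: [-0.0, 0.13, 0.992, -0.0]
wrist_force: [-0.3, 0.6, 0.1]
gripper_width: 0.0
grasp_force: 0.0
```

```bash
python3 -c "
from h import *
plan((-.0044,.140),.046)
"
```

```text
at_b [-0.0025  0.1158] z 0.0495 shift [0.024 0.302 0.043] turn [-0.     -0.0001 -0.0001] F [-0.3  0.6  0.1] t 11.2 w 3.7247059105485044e-05
```

{"api": "play_rows", "payload": {"steps": [[[0,0,0,0.02,0.1,0.05,0],[0,0,0,0.03,0.2,0.05,0],[0,0,0,0.03,0.3,0.05,0],[0,0,0,0.05,0.4,0.05,0],[0,0,0,0.06,0.5,0.05,0]]]}}

```text
t: 11.82
ee_pos: [0.5616, 0.1276, 0.0457]
eef_rot: [-0.0, 0.13, 0.992, -0.0]
wrist_force: [-0.5, -3.7, 0.2]
gripper_width: -0.0
grasp_force: 1.2
```

{"api": "play_rows", "payload": {"steps": [[[0,0,0,-0.03,0.11,0,0],[0,0,0,-0.06,0.21,0,0],[0,0,0,-0.12,0.29,0,0],[0,0,0,-0.18,0.35,0,0],[0,0,0,-0.18,0.35,0,0]]]}}

```text
t: 12.45
ee_pos: [0.5834, 0.1516, 0.0456]
eef_rot: [0.0, 0.13, 0.992, 0.001]
wrist_force: [0.1, 0.2, -0.5]
gripper_width: -0.0001
grasp_force: 0.1
```

```bash
python3 -c "
from h import *
plan((.02,.191),.046)
for c in ('scene','top'):
  cloud(c)
  for t in('disc_hub','disc_tip'): print(c,t,[(round(x['score'],2),np.round(w2b(x['point']),3),round(x['point'][2],3)) for x in env.tip_of(c,t)[:2]])
"
```

```text
at_b [0.0077 0.1848] z 0.0456 shift [-0.154  0.078 -0.005] turn [ 0.0002  0.0001 -0.    ] F [ 0.1  0.2 -0.5] t 12.45 w -0.00010860577462395414
scene disc_hub [(0.62, array([0.037, 0.153]), 0.057), (0.32, array([-0.004, -0.323]), 0.004)]
scene disc_tip [(0.67, array([0.015, 0.214]), 0.061)]
top disc_hub [(0.63, array([0.037, 0.153]), 0.054)]
top disc_tip []
```

{"api": "play_rows", "payload": {"steps": [[[0,0,0,-0.05,0.03,0,0],[0,0,0,-0.1,0.06,0,0],[0,0,0,-0.16,0.08,0,0],[0,0,0,-0.16,0.08,0,0]]]}}

```text
t: 13.25
ee_pos: [0.5974, 0.1539, 0.0455]
eef_rot: [0.0, 0.13, 0.992, 0.0]
wrist_force: [-0.9, 0.3, 0.0]
gripper_width: -0.0
grasp_force: 0.2
```

{"api": "play_rows", "payload": {"steps": [[[0,0,0,-0.03,0,0,0],[0,0,0,-0.05,0,0,0],[0,0,0,-0.05,0,0,0]]]}}

```text
t: 13.62
ee_pos: [0.5989, 0.1537, 0.0455]
eef_rot: [-0.002, 0.13, 0.992, 0.0]
wrist_force: [-5.6, 2.8, 2.2]
gripper_width: -0.0002
grasp_force: 3.1
```

{"api": "play_rows", "payload": {"steps": [[[0,0,0,-0.03,0,0,0],[0,0,0,-0.03,0,0,0]]]}}

```text
t: 13.88
ee_pos: [0.599, 0.1537, 0.0455]
eef_rot: [-0.005, 0.13, 0.992, 0.0]
wrist_force: [-11.5, 3.2, 7.5]
gripper_width: 0.0004
grasp_force: 5.9
```

```bash
python3 -c "
from h import *
plan((.02,.191),.046)
for c in ('scene','top'):
  cloud(c)
  for t in('disc_tip','bar_tip'): print(c,t,[(round(x['score'],2),np.round(w2b(x['point']),3),round(x['point'][2],3)) for x in env.tip_of(c,t)[:2]])
"
```

```text
at_b [0.0222 0.1908] z 0.0455 shift [ 0.028  0.002 -0.006] turn [-0.0001 -0.0014  0.    ] F [-11.5   3.2   7.5] t 13.875 w 0.00037382254206697464
scene disc_tip [(0.7, array([0.037, 0.217]), 0.06)]
scene bar_tip [(0.7, array([-0.025,  0.073]), 0.054), (0.42, array([-0.004, -0.322]), 0.0)]
top disc_tip [(0.52, array([-0.05,  0.11]), 0.004)]
top bar_tip [(0.7, array([-0.025,  0.067]), 0.052)]
```

At the stop: the tool is no longer moving, at 11 N, and the tip is straight across the pipe. I'll back off toward -x and rise.

{"api": "play_rows", "payload": {"steps": [[[0,0,0,0.15,0,0,0],[0,0,0,0.3,-0.05,0,0],[0,0,0,0.4,-0.1,-0.3,0],[0,0,0,0.4,-0.1,-0.7,0],[0,0,0,0.4,-0.1,-1,0]]]}}

```text
t: 14.8
ee_pos: [0.5704, 0.1524, 0.1273]
eef_rot: [0.001, 0.13, 0.992, 0.0]
wrist_force: [1.0, 0.3, 0.0]
gripper_width: -0.0002
grasp_force: 0.0
```

{"api": "play_rows", "payload": {"steps": [[[0,0,0,0,0,-0.5,0],[0,0,0,0.3,0,-1,0],[0,0,0,1,0,-1,0],[0,0,0,1,0,-1,0]]]}}

```text
t: 15.3
ee_pos: [0.4883, 0.1736, 0.2048]
eef_rot: [-0.001, 0.129, 0.992, -0.0]
wrist_force: [-0.3, -0.3, -0.6]
gripper_width: 0.0002
grasp_force: 0.0
```

{"api": "play_rows", "payload": {"steps": [[[0,0,0,0.5,0.3,0,0],[0,0,0,1,0.5,0,0],[0,0,0,1,0.5,0,0],[0,0,0,1,0.5,0,0],[0,0,0,1,0.5,0,0]]]}}

```text
t: 15.92
ee_pos: [0.4268, 0.2319, 0.2058]
eef_rot: [0.0, 0.13, 0.991, 0.0]
wrist_force: [-0.6, -0.4, 0.3]
gripper_width: -0.0002
grasp_force: 0.0
```

```bash
python3 -c "
from h import *
plan((.02,.191),.046)
p,W=cloud('scene');cv2.imwrite('pics/s3.png',cv2.resize(p[130:290,130:460,::-1],None,fx=2.4,fy=2.4))
for t in('disc_tip','bar_tip','lug'): print(t,[(round(x['score'],2),np.round(w2b(x['point']),3)) for x in env.tip_of('scene',t)[:2]])
"
```

```text
at_b [-0.1643  0.2221] z 0.2058 shift [-2.302 -0.385  2.   ] turn [ 0.      0.0001 -0.0003] F [-0.6 -0.4  0.3] t 15.925 w -0.00016403364705511463
disc_tip [(0.7, array([0.037, 0.215]))]
bar_tip [(0.48, array([-0.002, -0.   ])), (0.47, array([-0.024,  0.07 ]))]
lug [(0.87, array([-0.004, -0.123]))]
```

View pics/s3.png

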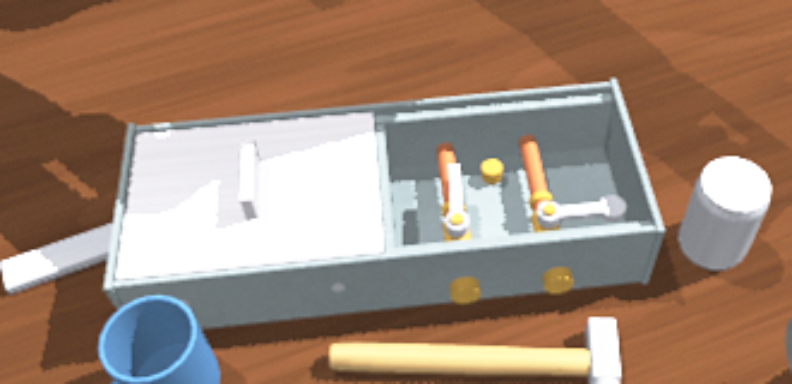

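The disc handle stands straight across its pipe, from (548,210) to (615,207). The plain bar at (455,190) and the plug at (491,170) have not moved, the cover is at the far stop, and the arm is clear.

```bash
python3 -c "
from h import *
print(env.close_job())"
```

```text
the job is handed in; nothing more can be done
None
```

I slid the cover to the far stop and pushed the disc handle fully shut, left the plain handle open, moved the arm clear and handed the job in at about 16 s; no verdict came back.

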